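# Refit the brass cap nut on the steam trap

## Task

Pick up the brass cap nut and set it square on the trap's neck with the rib on its skirt pointing over the flanged outlet, so that it sits up on the thread tops. Press lightly and turn it backwards (counterclockwise from above) until it drops into the thread, then screw it clockwise fully home to its stop and let go. Never force it hard against the neck, and leave the other things lying where they are.

Things in the scene. Friction and masses are not known exactly. Their poses are not given: they have to be found in the camera images.
- cap: Brass cap nut standing skirt down, 66 mm tall, 0.35 to 0.57 kg. Round hollow skirt, 64 mm outside diameter, 32 mm high; above it a hex of 34 mm across flats from 32 to 62 mm up, then a low dome. Origin: centre of the skirt's lower rim, z up. Its x axis points to an upright rib outside the skirt (7 mm wide, sticking out 6 mm). Hex flats face +x and every 60 degrees from there.
- cap_grip (a point): Centre of the cap nut's hex, on the axis, 47 mm above the skirt's lower rim; axes as the cap. The skirt's flat shoulder is 15 mm below this point: fingertips should end about 3 mm above the shoulder.
- cap_pins (a point): Point on the cap's axis 5 mm above its lower rim, level with three inward pins inside the skirt (5 mm diameter, tips 19 mm from the axis), 120 degrees apart, one of them under the rib.
- cap_rib (a point): Middle of the outer face of the rib on the cap's skirt: 38.5 mm from the cap's axis along its x, 15 mm above the lower rim.
- trap_mouth (a point): On the axis of the upright steel neck on top of the grey trap, level with the ledge at the neck's foot, 145 mm above the plinth; z up, x towards the flanged outlet (round bolted flange; the other end is a square boss). Neck core 36 mm diameter, 28 mm tall, top 3 mm tapered; the cap has 1 mm sideways play on it. Cap's rim above this point: 17.5 mm on the thread tops, 7.5 mm dropped in, 1.5 mm home.
- thread_tops (a point): Neck's axis at the height of the flat tops of its three equal thread pieces (48 mm across, 99 degrees each, 21 degree gaps between, 20 mm above the ledge); axes as trap_mouth, NOT as the thread, whose exact turn is unknown. Rib over the outlet puts the pins on the tops; the drop then comes after 20 to 85 degrees counterclockwise. The gap leaves a pin 7 degrees: turned past it, the cap is on the next tops.
- thread_groove (a point): Neck's axis at the gap floor, 10 mm above the ledge. Dropped there, the pins are barred counterclockwise; clockwise they go level for up to 14 degrees, then the groove under the tops takes the cap down 6 mm over 80 degrees to a hard stop; 1.4 mm up-down play; the cap stays where left. Do not press the cap with over 20 N or turn it against a stop with over 0.4 N m.
- turntable: Heavy fixed steel turntable under the trap, 250 mm diameter, 45 mm high, dimpled rim; origin at the centre of its underside, x as the trap's outlet. It does not turn.
- trap: Grey cast steam trap body fixed on the turntable, 124 mm diameter foot, 100 mm tall, with a flanged outlet reaching 108 mm from the axis along its x; origin at the centre of its foot.
- probe: Bystander: chrome dial thermometer probe lying on the plinth, 165 mm long along its x, 44 mm dial; origin under its middle.
- cooler: Bystander: stainless sample cooler coil housing, upright cylinder, 96 mm diameter, 160 mm tall, two side nozzles along its -x; origin at the centre of its foot.
- bracket: Bystander: olive-painted iron L bracket, 100 x 45 mm, 56 mm tall; origin under its middle.
- plug: Bystander: small brass hex plug, 28 mm tall, 24 mm across flats; origin at the centre of its foot.
- wrench: Bystander: steel open wrench 200 mm long lying along its x.
- gasket: Bystander: black rubber gasket ring, 60 mm diameter, 4 mm thick; origin under its centre.
There are look-alikes about, which are no part of the job. There is more than one size of the cap; the job needs the largest.

How it is judged:
By the outcome, as a careful person would: the job done as asked, in the order asked, and still so for the second after the job is handed in, with the robot touching nothing.
It also fails if it takes over 70 s, if anything falls off the work surface, if the arm or the gripper's body presses on something with over 40 N, if the wrist force passes 120 N, or if a joint passes its speed limit or range.

## Robot

A 7-joint arm with a two-finger parallel gripper is mounted at the origin on the work surface. World frame = base frame: x ahead of the robot, y to its left, z up, the work surface at z = 0. Lengths are in m, angles in rad, forces in N, time in s.
With the tool pointing down it reaches from about 0.4 to 0.9 m from the base axis. Payload 5.5 kg.
Tool frame: the origin (TCP) lies at the very end of the fingers, on their centre line; the grasp point (between the pads) lies 19 mm behind it; z points along the fingers, y is the line along which they close (so a half turn about z gives the same grasp; the last joint's range is limited). The gripper opens to 92 mm and grips with 3 to 60 N. Pads are 19 mm wide; open, the fingers measure 130 mm over their backs; the gripper's body (75 mm by 190 mm) begins 47 mm behind the grasp point.
Start: joints at [-0.846, 0.501, -0.427, 1.55, 0.221, 1.138, -0.21], TCP at [0.29, 0.582, 0.227] pointing down, gripper open.
Joint ranges: [-2.88, 2.88], [-0.31, 2.03], [-1.54, 1.56], [0.2, 2.42], [-1.41, 4.55], [0.19, 2.02], [-2.57, 2.57]. Speed limits (rad/s): [2.57, 2.57, 3.14, 3.14, 3.14, 3.14, 3.14].

## Interface

Orientations are given as [roll, pitch, yaw] about the fixed x, y, z axes, in that order (R = Rz(yaw) Ry(pitch) Rx(roll)).
In Python, from plant import r, snapshot, camera_model, spotter gives the robot as it stands. The module is installed in compiled form; this text tells all that it offers.
- The arm moves only by the tool carry_out, never from a script. Its argument "motion" is a list of rows, each an object with "turn": the turn, a rotation vector about the tool's x, y, z in units of 6 degrees (1.0 is 6 degrees), a list of three; "xyz": the shift along the tool's x, y, z in units of 25 mm (1.0 is 25 mm), a list of three; "claw": the opening, from 0 (shut) to 1 (fully open). A call has 1 to 10 rows; each row is the pose to reach, as a shift and turn from the pose commanded when the call began, along the tool's axes at that moment; what a row does not reach only later rows make up. A row lasts 1/10 s, in which the tool goes at most 50 mm and 8.59 degrees, less where a joint would pass 70% of its speed; a pose out of reach is approached as far as the arm can. A call with a gripper value outside its range is refused whole. The fingers move at their own pace and stop on an object; "squeeze" is the grip in N (left out, the last holds). Time passes only in rows, so rows that repeat a pose let the fingers close. It gives the time, the measured TCP pose, the force, the opening and the grip force at its end, in the units of the state.
- r.observe(): the state, without advancing time (a new reading comes with each control period).
- snapshot(name): name is "side" or "top" or "wrist"; returns the picture (480x640x3 uint8, red, green, blue); there is no depth.
- camera_model(name): a dict with "fx", "fy", "cx", "cy" (pixels), "D" ([k1, k2, p1, p2, k3] as OpenCV has them; the pictures are not rectified), "R" (3x3) and "t" (3): a world point X has camera coordinates R X + t; the wrist camera has in their place "tool_from_camera" (4x4, takes a point from camera to tool coordinates, whose origin is the TCP and whose axes are the flange's). Camera axes: x right, y down, z forward; pixel columns grow to the right and rows downward; lengths in m; the calibration is good to about 2 mm. A picture is of the moment at which its call begins: read the wrist's pose just before it. camera_model takes no time and is no camera call.
- r.close_job(): hands the job in; it is judged then, once.
Trained networks look in the newest picture that a camera, given by its name, has taken for a name from the list of things; names that differ only in an ending like _2 or _b are one class to them, and where a whole thing is asked for, a point or a joint stands for the part that bears it (a point fixed in the world has none). Each returns a list of dicts, best first, with "score" (0 to 1); they miss things now and then, are a little off and sometimes report something else, mostly with a low value. They report only what shows in the picture. A call takes as long as a camera call. They do not tell look-alikes from the thing itself.
- spotter.regions_of(camera, label): "pixels" (480x640 bool, what is visible of it) and "location" ([row, column] in pixels, amid what is visible of it).
The state is a dict: "clock": time; "q": joint angles; "qd": joint speeds; "tau": joint torques, N m; "eef_pos": TCP position; "ee_rot": TCP orientation; "force": force on the tool from outside, world axes, zero at the start; "ft_torque": the same for the moment, N m; "opening": finger opening in m; "gripper_force": force on a finger pad.
Only numpy, scipy, OpenCV 4.12 (cv2) and the standard library are available. Lean on these libraries where they do the work, as an engineer would, in place of code of your own. Each camera call takes 0.05 s, during which the arm holds its last target. There are 200 camera calls.

## Working session

There is one attempt and no reset: what is moved stays moved. The work goes in short steps, Python scripts to look and compute and a tool call to move; the robot and the scene stay as the last step left them, time stands still between calls to the robot, and variables do not carry over. Pictures are saved under pics/ and viewed, at most 10 in all, crops included, and the job is handed in when it is done.

Besides the shell and the picture viewer there is one more tool, called in YAML: its name, and indented under it one key for each argument. carry_out: Moves the arm, as the interface text tells. Its arguments: {"type":"object","properties":{"motion":{"type":"array"},"squeeze":{"type":"number"}},"required":["motion"]}

```bash
mkdir -p pics
cat > h.py <<'E'
import numpy as np, cv2
from scipy.spatial.transform import Rotation as Ro
from plant import r, snapshot, camera_model, spotter
def KD(n):
    m=camera_model(n); return np.array([[m['fx'],0,m['cx']],[0,m['fy'],m['cy']],[0,0,1]]),np.array(m['D']),m
def toolT(s):
    T=np.eye(4); T[:3,:3]=Ro.from_euler('xyz',s['ee_rot']).as_matrix(); T[:3,3]=s['eef_pos']; return T
def ext(n,s=None):
    K,D,m=KD(n)
    if n=='wrist':
        T=np.linalg.inv(toolT(s)@np.array(m['tool_from_camera'])); return K,D,T[:3,:3],T[:3,3]
    return K,D,np.array(m['R']),np.array(m['t'])
def onz(n,uv,z,s=None):
    K,D,R,t=ext(n,s)
    p=cv2.undistortPoints(np.array(uv,float).reshape(-1,1,2),K,D).reshape(-1,2)
    d=np.c_[p,np.ones(len(p))]@R; c=-R.T@t
    return c+d*((z-c[2])/d[:,2])[:,None]
def proj(n,X,s=None):
    K,D,R,t=ext(n,s)
    return cv2.projectPoints(np.array(X,float).reshape(-1,3),cv2.Rodrigues(R)[0],t,K,D)[0].reshape(-1,2)
def save(img,name): cv2.imwrite('pics/'+name,img[:,:,::-1])
E
cat > a.py <<'E'
from h import *
print(r.observe())
for n in ['top','side']:
    save(snapshot(n),n+'.png'); K,D,R,t=ext(n); print(n,'cam',-R.T@t, R[2])
    for l in ['cap','trap','turntable']:
        for o in spotter.regions_of(n,l): 
            ys,xs=np.nonzero(o['pixels']); print(n,l,round(o['score'],2),np.round(o['location']),len(ys),xs.min(),xs.max(),ys.min(),ys.max(), np.round(onz(n,[o['location'][::-1]],.04),3)[0])
E
python3 a.py
```

```text
{'clock': 0.0, 'q': array([-0.84580312,  0.50188196, -0.42678885,  1.55147066,  0.2207957 ,
        1.13830822, -0.21032553]), 'qd': array([ 1.52727570e-03, -2.19848597e-03, -4.49618189e-04, -8.85308241e-04,
        2.90896072e-05, -4.28055056e-04,  1.18429507e-04]), 'tau': array([ 2.42874185e-04, -5.66575885e+01, -5.81626564e+00, -2.79126155e+01,
       -6.87394082e-02,  3.07817606e-02,  1.79986569e-04]), 'eef_pos': array([0.28932734, 0.58125022, 0.22564817]), 'ee_rot': array([-3.13958330e+00, -7.36038479e-05,  2.67982895e+00]), 'force': array([-0.46836007, -0.01592517,  0.20841594]), 'ft_torque': array([ 0.0659921 , -0.05256876,  0.0439524 ]), 'gripper_force': 0.0, 'opening': 0.09203482319381213}
top cam [0.33045452 0.02071879 1.43409278] [ 0.17356145 -0.02102034 -0.98459868]
top cap 0.88 [266. 394.] 343 385 405 258 278 [ 0.51  -0.193  0.04 ]
top cap 0.68 [268. 433.] 611 419 449 254 279 [ 0.506 -0.29   0.04 ]
top cap 0.64 [270. 478.] 344 467 487 263 282 [ 0.501 -0.402  0.04 ]
top trap 0.69 [252. 270.] 2571 247 295 209 287 [0.546 0.115 0.04 ]
top trap 0.28 [183. 354.] 225 348 370 168 189 [ 0.722 -0.097  0.04 ]
top turntable 0.72 [258. 273.] 7967 222 322 209 309 [0.531 0.107 0.04 ]
side cam [ 0.3488499  -0.56640446  0.867387  ] [ 0.20500443  0.59200563 -0.77942448]
side cap 0.96 [460. 368.] 772 355 383 446 479 [ 0.492 -0.408  0.04 ]
side cap 0.81 [351. 330.] 625 317 344 337 367 [ 0.503 -0.204  0.04 ]
side cap 0.63 [293. 414.] 316 405 433 273 296 [ 0.709 -0.143  0.04 ]
side cap 0.62 [396. 352.] 1148 333 369 378 419 [ 0.509 -0.298  0.04 ]
side cap 0.54 [208. 295.] 3800 255 339 178 244 [0.554 0.16  0.04 ]
side trap 0.63 [207. 294.] 3933 255 341 178 245 [0.553 0.165 0.04 ]
side turntable 0.89 [226. 294.] 8576 236 347 178 276 [0.535 0.11  0.04 ]
side turntable 0.3 [151. 187.] 2447 158 214 116 179 [0.352 0.453 0.04 ]
```

```bash
python3 -c "
import cv2
a=cv2.imread('pics/side.png')[160:480,140:460]; b=cv2.imread('pics/top.png')[150:330,200:520]
cv2.imwrite('pics/m1.png',cv2.resize(a,None,fx=1.85,fy=1.85,interpolation=2)); cv2.imwrite('pics/m2.png',cv2.resize(b,None,fx=2.5,fy=2.5,interpolation=2))"
```

```text
(no output)
```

View pics/m1.png

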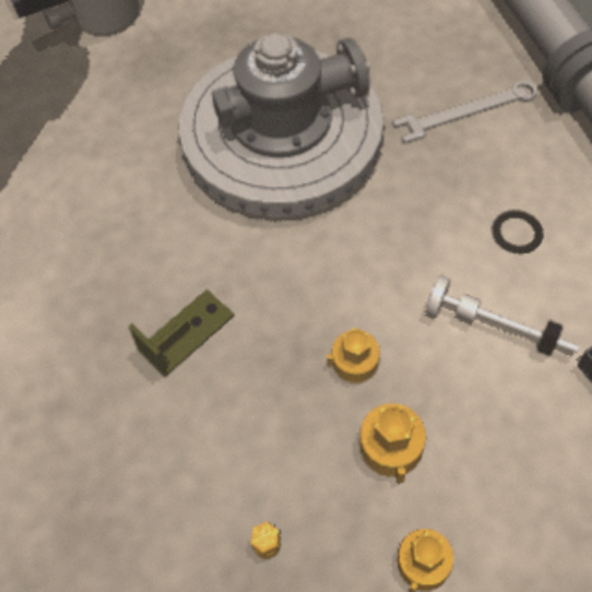

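View pics/m2.png

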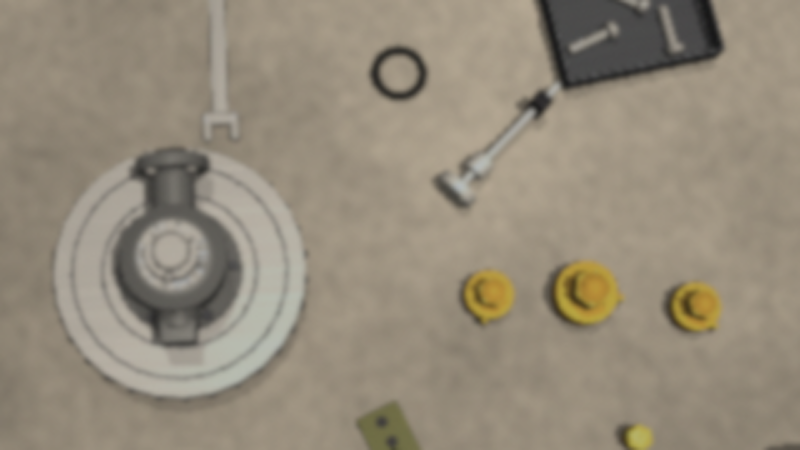

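The top view shows three caps: (394,266), (433,268) and (478,270). The middle one is clearly the largest; the plug at (455,325) is another brass look-alike. I choose (433,268), whose rib points near -y (about -97°). The trap outlet points up-image, towards +x.

```bash
cat >> h.py <<'E'
def delta(pos,yaw,s=None):
    "units of move: xyz (25mm), turn (6deg) to reach pos, yaw deg, pointing down"
    s=s or r.observe(); T=toolT(s)
    Rt=Ro.from_euler('xyz',[np.pi,0,np.radians(yaw)]).as_matrix()
    return np.round(T[:3,:3].T@(np.array(pos)-T[:3,3])/.025,3), np.round(np.degrees(Ro.from_matrix(T[:3,:3].T@Rt).as_rotvec())/6,3)
E
cat > b.py <<'E'
from h import *
print(np.round(camera_model('wrist')['tool_from_camera'],3), KD('wrist')[0][0,0])
print(delta((.508,-.293,.25),-7))
E
python3 b.py
```

```text
[[-0.001 -0.952 -0.307  0.084]
 [ 1.    -0.001 -0.     0.   ]
 [-0.    -0.307  0.952 -0.158]
 [ 0.     0.     0.     1.   ]] 405.07901629449907
(array([-23.414, -27.436,  -0.932]), array([-1.0000e-03,  4.0000e-03,  2.6757e+01]))
```

carry_out:
  motion:
    - {"xyz": [-11.7,-13.7,-0.9],"turn": [0,0,13.4],"claw": 0.7}
    - {"xyz": [-11.7,-13.7,-0.9],"turn": [0,0,13.4],"claw": 0.7}
    - {"xyz": [-11.7,-13.7,-0.9],"turn": [0,0,13.4],"claw": 0.7}
    - {"xyz": [-11.7,-13.7,-0.9],"turn": [0,0,13.4],"claw": 0.7}
    - {"xyz": [-11.7,-13.7,-0.9],"turn": [0,0,13.4],"claw": 0.7}
    - {"xyz": [-11.7,-13.7,-0.9],"turn": [0,0,13.4],"claw": 0.7}
    - {"xyz": [-11.7,-13.7,-0.9],"turn": [0,0,13.4],"claw": 0.7}
    - {"xyz": [-11.7,-13.7,-0.9],"turn": [0,0,13.4],"claw": 0.7}
    - {"xyz": [-11.7,-13.7,-0.9],"turn": [0,0,13.4],"claw": 0.7}
    - {"xyz": [-11.7,-13.7,-0.9],"turn": [0,0,13.4],"claw": 0.7}

```text
clock: 1.4
eef_pos: [0.4005, 0.1383, 0.2498]
ee_rot: [3.14, 0.001, 1.262]
force: [-0.2, 0.2, -0.1]
opening: 0.064
gripper_force: 0.0
```

```bash
cat > c.py <<'E'
from h import *
s=r.observe(); img=snapshot('wrist'); save(img,'w1.png')
print(s['eef_pos'],np.degrees(s['ee_rot']),s['q'],s['clock'])
print(delta((.508,-.293,.25),-7,s))
E
python3 c.py
```

```text
[0.40048976 0.13830359 0.24984408] [1.79880452e+02 6.71106038e-02 7.22954068e+01] [-0.36468292  0.03377598 -0.03389878  2.06793835  0.00393399  1.03907678
 -0.70955734] 1.4
(array([-15.127,   9.343,   0.031]), array([ 2.4000e-02, -4.0000e-03,  1.3216e+01]))
```

carry_out:
  motion:
    - {"xyz": [-15.1,9.3,0],"turn": [0,0,13.2],"claw": 0.7}
    - {"xyz": [-15.1,9.3,0],"turn": [0,0,13.2],"claw": 0.7}
    - {"xyz": [-15.1,9.3,0],"turn": [0,0,13.2],"claw": 0.7}
    - {"xyz": [-15.1,9.3,0],"turn": [0,0,13.2],"claw": 0.7}
    - {"xyz": [-15.1,9.3,0],"turn": [0,0,13.2],"claw": 0.7}
    - {"xyz": [-15.1,9.3,0],"turn": [0,0,13.2],"claw": 0.7}
    - {"xyz": [-15.1,9.3,0],"turn": [0,0,13.2],"claw": 0.7}
    - {"xyz": [-15.1,9.3,0],"turn": [0,0,13.2],"claw": 0.7}
    - {"xyz": [-15.1,9.3,0],"turn": [0,0,13.2],"claw": 0.7}
    - {"xyz": [-15.1,9.3,0],"turn": [0,0,13.2],"claw": 0.7}

```text
clock: 2.45
eef_pos: [0.5121, -0.29, 0.249]
ee_rot: [3.137, -0.001, -0.115]
force: [-1.5, 0.4, -0.1]
opening: 0.0639
gripper_force: 0.0
```

```bash
cat > c.py <<'E'
from h import *
s=r.observe(); img=snapshot('wrist'); save(img,'w2.png')
print(s['eef_pos'],np.degrees(s['ee_rot']),s['q'],s['clock'])
for l in ['cap','cap_rib']:
    for o in spotter.regions_of('wrist',l):
        ys,xs=np.nonzero(o['pixels']); print(l,o['score'],o['location'],len(ys),xs.min(),xs.max(),ys.min(),ys.max(),onz('wrist',[o['location'][::-1]],.035,s))
E
python3 c.py
```

```text
[ 0.51208396 -0.29003429  0.2490473 ] [ 1.79738641e+02 -3.48282010e-02 -6.59336210e+00] [ 0.11954983  0.35616122  0.4425944   1.71322694 -0.1633737   1.10698991
 -1.0750467 ] 2.45
cap 0.93 [209.2, 221.9] 2234 197 249 183 239 [[ 0.51420702 -0.20122968  0.035     ]]
cap 0.76 [197.8, 315.9] 3586 286 357 163 231 [[ 0.51455949 -0.29100796  0.035     ]]
cap 0.57 [198.7, 432.5] 2160 408 460 171 222 [[ 0.50110679 -0.40044826  0.035     ]]
cap_rib 0.95 [208.1, 223.7] 2237 197 249 183 238 [[ 0.51505697 -0.20313412  0.035     ]]
cap_rib 0.91 [196.5, 432.7] 2361 406 461 170 223 [[ 0.5032123 -0.4007093  0.035    ]]
cap_rib 0.84 [199.0, 318.0] 3705 286 358 163 232 [[ 0.51319028 -0.29283068  0.035     ]]
```

View pics/w2.png

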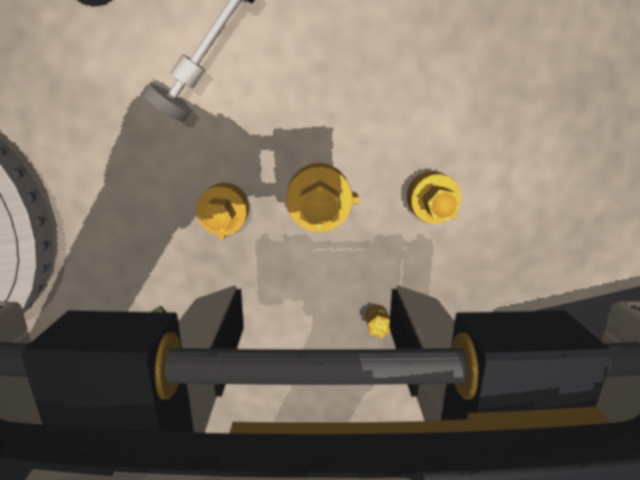

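The close view confirms it: the middle cap at (320,197) is the largest and its rib points right, at about (355,198). The smaller caps are at (222,209) and (434,199), and the plug is at (378,322). I'll fit its pose with a model silhouette.

```bash
cat >> h.py <<'E'
from scipy.optimize import minimize
A=np.linspace(0,2*np.pi,48,endpoint=False)
def ring(rad,z,a=A): return np.c_[rad*np.cos(a),rad*np.sin(a),np.full(len(a),z)]
HX=ring(17/np.cos(np.pi/6)/1e3,0,np.radians(30+60*np.arange(6)))
def parts():
    P=[np.r_[ring(.032,0),ring(.032,.032)], np.r_[HX+[0,0,.032],HX+[0,0,.062],ring(.012,.066)]]
    P.append(np.array([[x,y,z] for x in(.030,.038) for y in(-.0035,.0035) for z in(0,.030)])); return P
def sil(n,x,y,z,yaw,s=None,sc=4):
    M=np.zeros((480*sc,640*sc),np.uint8); Rz=Ro.from_euler('z',yaw).as_matrix()
    for P in parts():
        uv=proj(n,P@Rz.T+[x,y,z],s)
        cv2.fillConvexPoly(M,cv2.convexHull(np.round((uv+.5)*sc-.5).astype(np.int32)),255)
    return cv2.resize(M,(640,480),interpolation=cv2.INTER_AREA)/255.
def brass(img,box):
    h=cv2.cvtColor(img,cv2.COLOR_RGB2HSV); m=cv2.inRange(h,(12,130,50),(35,255,255))>0
    k=np.zeros_like(m); x0,x1,y0,y1=box; k[y0:y1,x0:x1]=True; return (m&k).astype(float)
def fit(n,mask,z,p0,s=None):
    mb=cv2.GaussianBlur(mask,(0,0),1.)
    f=lambda p: ((cv2.GaussianBlur(sil(n,p[0]/100,p[1]/100,z,p[2],s),(0,0),1.)-mb)**2).sum()
    q0=np.array([p0[0]*100,p0[1]*100,p0[2]])
    b=minimize(f,q0,method='Nelder-Mead',options=dict(initial_simplex=q0+np.array([[0,0,0],[.5,0,0],[0,.5,0],[0,0,.2]]),xatol=.003,fatol=.05))
    return b.x[0]/100,b.x[1]/100,np.degrees(b.x[2]),b.fun,mask.sum()
E
cat > d.py <<'E'
from h import *
s=r.observe(); img=cv2.imread('pics/w2.png')[:,:,::-1]
print(fit('wrist',brass(img,(275,375,150,245)),0,(.513,-.292,-1.7),s))
for n,b in [('top',(412,458,248,290)),('side',(325,378,370,428))]:
    img=cv2.imread(f'pics/{n}.png')[:,:,::-1]; print(n,fit(n,brass(img,b),0,(.513,-.292,-1.7)))
E
python3 d.py
```

```text
(np.float64(0.5113548047510473), np.float64(-0.28481017019231825), np.float64(-98.76827311948652), np.float64(110.86001238748062), np.float64(3538.0))
top (np.float64(0.5114562442780295), np.float64(-0.2959077410994949), np.float64(-93.59450548576872), np.float64(23.727070889500425), np.float64(507.0))
side (np.float64(0.5121828585485707), np.float64(-0.2911726910937596), np.float64(-99.33030502809741), np.float64(35.31494693510556), np.float64(1081.0))
```

```bash
cat > e.py <<'E'
from h import *
s=r.observe(); print(s['eef_pos'],delta((.511,-.290,.12),-8.7,s))
E
python3 e.py
```

```text
[ 0.51235522 -0.28256197  0.24856089] (array([-0.019,  0.307,  5.142]), array([-0.009,  0.009,  0.47 ]))
```

carry_out:
  motion:
    - {"xyz": [0,0.2,2],"turn": [0,0,0.4],"claw": 0.7}
    - {"xyz": [0,0.2,4],"turn": [0,0,0.4],"claw": 0.7}
    - {"xyz": [0,0.2,5],"turn": [0,0,0.4],"claw": 0.7}
    - {"xyz": [0,0.2,5.1],"turn": [0,0,0.4],"claw": 0.7}
    - {"xyz": [0,0.2,5.1],"turn": [0,0,0.4],"claw": 0.7}
    - {"xyz": [0,0.2,5.1],"turn": [0,0,0.4],"claw": 0.7}

```text
clock: 3.2
eef_pos: [0.5131, -0.2887, 0.1238]
ee_rot: [3.141, -0.003, -0.146]
force: [0.1, -0.2, -0.5]
opening: 0.0642
gripper_force: 0.0
```

```bash
cat > e.py <<'E'
from h import *
for i in range(2):
    s=r.observe(); img=snapshot('wrist'); s2=r.observe()
    print(s['eef_pos'],s2['eef_pos'],np.degrees(s['ee_rot']))
save(img,'w3.png')
m=brass(img,(230,420,140,300)); print(m.sum())
c=cv2.connectedComponentsWithStats(m.astype(np.uint8))[2]; print(c[c[:,4]>200])
p=fit('wrist',m,0,(.511,-.289,-1.7),s); print(p)
o=img.copy(); e=cv2.Canny((sil('wrist',p[0],p[1],0,np.radians(p[2]),s)*255).astype(np.uint8),100,200)>0; o[e]=[0,0,255]
save(cv2.resize(o[140:330,180:460],None,fx=2.5,fy=2.5),'w3o.png')
E
python3 e.py
```

```text
[ 0.51310323 -0.28871432  0.12380185] [ 0.51313924 -0.28898816  0.1240147 ] [179.97192694  -0.19809211  -8.35958609]
[ 0.51313924 -0.28898816  0.1240147 ] [ 0.51296106 -0.28910983  0.12393571] [179.96029628  -0.22548566  -8.38628227]
7477.0
[[     0      0    640    480 299723]
 [   276    188    105    101   7477]]
(np.float64(0.5111825581507076), np.float64(-0.29344931180789807), np.float64(-98.24896564268947), np.float64(251.97977848934352), np.float64(7477.0))
```

View pics/w3o.png

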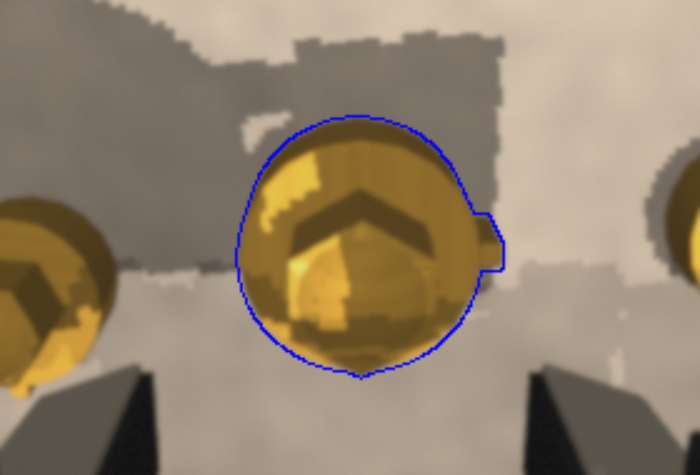

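The fit overlay hugs the cap and rib. The cap is at (0.511,-0.293), yaw -98°, and sits centred between the fingers.

carry_out:
  motion:
    - {"xyz": [-0.05,0.19,1.2],"turn": [0,0,0],"claw": 0.7}
    - {"xyz": [-0.05,0.19,2.4],"turn": [0,0,0],"claw": 0.7}
    - {"xyz": [-0.05,0.19,3.2],"turn": [0,0,0],"claw": 0.7}
    - {"xyz": [-0.05,0.19,3.5],"turn": [0,0,0],"claw": 0.7}
    - {"xyz": [-0.05,0.19,3.55],"turn": [0,0,0],"claw": 0.7}
    - {"xyz": [-0.05,0.19,3.55],"turn": [0,0,0],"claw": 0.7}

```text
clock: 3.9
eef_pos: [0.5104, -0.2938, 0.0342]
ee_rot: [3.141, -0.002, -0.147]
force: [0.2, 0.1, 0.2]
opening: 0.0644
gripper_force: 0.0
```

carry_out:
  motion:
    - {"xyz": [0,0,0],"turn": [0,0,0],"claw": 0}
    - {"xyz": [0,0,0],"turn": [0,0,0],"claw": 0}
    - {"xyz": [0,0,0],"turn": [0,0,0],"claw": 0}
    - {"xyz": [0,0,0],"turn": [0,0,0],"claw": 0}
    - {"xyz": [0,0,0],"turn": [0,0,0],"claw": 0}
    - {"xyz": [0,0,0],"turn": [0,0,0],"claw": 0}
  squeeze: 40

```text
clock: 4.5
eef_pos: [0.5096, -0.2933, 0.0333]
ee_rot: [3.142, -0.0, -0.148]
force: [-0.1, 0.5, 4.6]
opening: 0.034
gripper_force: 40.0
```

```bash
cat > f.py <<'E'
from h import *
print(onz('top',[[268.8,250]],.173),onz('side',[[289,186]],.173))
print(onz('top',[[268.8,218],[271.2,278.8]],.1))
for n in ['top','side']:
  for l in ['turntable']:
    print(onz(n,[spotter.regions_of(n,l)[0]['location'][::-1]],.045))
E
python3 f.py
```

```text
[[0.52946083 0.10839879 0.173     ]] [[0.52890059 0.10639765 0.173     ]]
[[0.61850973 0.11455588 0.1       ]
 [0.47248151 0.10693242 0.1       ]]
[[0.53024098 0.10620953 0.045     ]]
[[0.53344158 0.10556346 0.045     ]]
```

carry_out:
  motion:
    - {"xyz": [0,0,-1],"turn": [0,0,0],"claw": 0}
    - {"xyz": [0,0,-3],"turn": [0,0,0],"claw": 0}
    - {"xyz": [0,0,-5],"turn": [0,0,0],"claw": 0}
    - {"xyz": [0,0,-7],"turn": [0,0,0],"claw": 0}
    - {"xyz": [0,0,-8.8],"turn": [0,0,0],"claw": 0}
    - {"xyz": [0,0,-8.8],"turn": [0,0,0],"claw": 0}

```text
clock: 5.2
eef_pos: [0.5125, -0.2954, 0.2594]
ee_rot: [3.139, -0.011, -0.148]
force: [1.3, -1.5, -4.1]
opening: 0.0334
gripper_force: 40.0
```

```bash
python3 -c "
from h import *
print(delta((.533,.032,.26),93))"
```

```text
(array([ -1.121, -13.075,  -0.075]), array([  0.112,  -0.05 , -16.913]))
```

carry_out:
  motion:
    - {"xyz": [-1.1,-13,0],"turn": [0,0,-16.9],"claw": 0}
    - {"xyz": [-1.1,-13,0],"turn": [0,0,-16.9],"claw": 0}
    - {"xyz": [-1.1,-13,0],"turn": [0,0,-16.9],"claw": 0}
    - {"xyz": [-1.1,-13,0],"turn": [0,0,-16.9],"claw": 0}
    - {"xyz": [-1.1,-13,0],"turn": [0,0,-16.9],"claw": 0}
    - {"xyz": [-1.1,-13,0],"turn": [0,0,-16.9],"claw": 0}
    - {"xyz": [-1.1,-13,0],"turn": [0,0,-16.9],"claw": 0}
    - {"xyz": [-1.1,-13,0],"turn": [0,0,-16.9],"claw": 0}
    - {"xyz": [-1.1,-13,0],"turn": [0,0,-16.9],"claw": 0}
    - {"xyz": [-1.1,-13,0],"turn": [0,0,-16.9],"claw": 0}

```text
clock: 6.2
eef_pos: [0.5283, 0.0327, 0.2505]
ee_rot: [-3.137, 0.001, 1.36]
force: [-0.7, -0.7, -3.8]
opening: 0.0339
gripper_force: 40.0
```

```bash
python3 -c "
from h import *
print(r.observe()['eef_pos'],np.degrees(r.observe()['ee_rot']),delta((.533,.032,.26),93),r.observe()['q'])"
```

```text
[0.5283307  0.03266432 0.25053232] [-1.79759463e+02  7.76337448e-02  7.79041011e+01] (array([ 0.013,  0.187, -0.38 ]), array([-0.042,  0.008, -2.516])) [-0.1771868   0.23161268  0.07556234  1.8374044  -0.01968596  1.07770604
 -0.30535513]
```

carry_out:
  motion:
    - {"xyz": [0,0.1,-0.3],"turn": [0,0,-1.4],"claw": 0}
    - {"xyz": [0,0.1,-0.3],"turn": [0,0,-2.4],"claw": 0}
    - {"xyz": [0,0.1,-0.3],"turn": [0,0,-2.4],"claw": 0}
    - {"xyz": [0,0.1,-0.3],"turn": [0,0,-2.4],"claw": 0}
    - {"xyz": [0,0.1,-0.3],"turn": [0,0,-2.4],"claw": 0}

```text
clock: 6.7
eef_pos: [0.5317, 0.0317, 0.2594]
ee_rot: [-3.14, 0.0, 1.602]
force: [0.1, 0.1, -5.2]
opening: 0.0339
gripper_force: 40.0
```

```bash
cat > g.py <<'E'
from h import *
import json
snapshot('wrist'); snapshot('wrist')
s=r.observe(); img=snapshot('wrist'); save(img,'w4.png'); json.dump({k:np.array(s[k]).tolist() for k in('eef_pos','ee_rot')},open('s4.json','w'))
print(s['eef_pos'],np.degrees(s['ee_rot']),s['force'])
for l in ['trap','cap']:
    for o in spotter.regions_of('wrist',l): ys,xs=np.nonzero(o['pixels']); print(l,o['score'],o['location'],xs.min(),xs.max(),ys.min(),ys.max())
print(onz('wrist',[[320,240]],.173,s),proj('wrist',[[.529,.107,.173]],s))
E
python3 g.py
```

```text
[0.53211201 0.03179019 0.2599089 ] [-1.79942753e+02  1.72546477e-03  9.18170465e+01] [ 0.08370278  0.42236903 -5.20937264]
trap 0.83 [106.9, 331.6] 211 465 34 185
cap 0.61 [279.8, 311.5] 245 402 216 349
cap 0.59 [394.9, 292.1] 272 312 385 410
[[0.53439051 0.03456935 0.173     ]] [[314.94926661 122.49691196]]
```

View pics/w4.png

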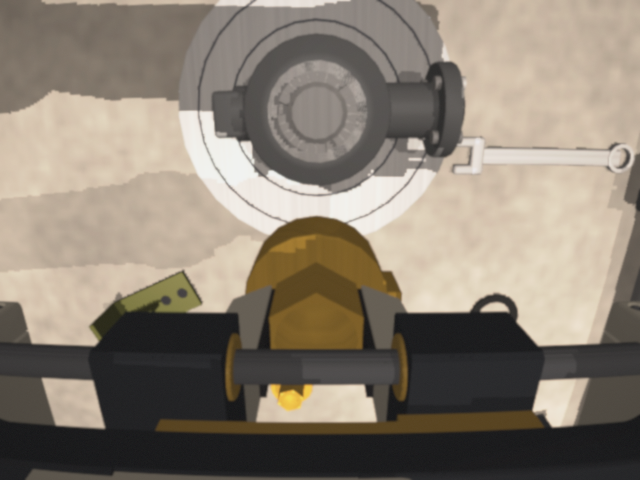

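Here the neck's top is a circle at about (317,111), the boss is at (229,114) and the flange at (447,108). The held cap's skirt front shows at row 217, with the rib at (393,285). I'll refine both from this same picture.

```bash
cat > i.py <<'E'
from h import *
import json
s=json.load(open('s4.json')); img=cv2.imread('pics/w4.png')[:,:,::-1]; T=toolT(s)
g=cv2.cvtColor(img,cv2.COLOR_RGB2GRAY)
c=cv2.HoughCircles(cv2.resize(g[50:180,250:390],None,fx=4,fy=4,interpolation=2),cv2.HOUGH_GRADIENT,1,10,param1=60,param2=25,minRadius=85,maxRadius=280)[0][:8]
for x in c:
    u=(x[:2]+.5)/4-.5+[250,50]; print(u,x[2]/4)
# cap in hand, ROI
z=s['eef_pos'][2]-.0333
m=brass(img,(230,420,200,285)); mb=cv2.GaussianBlur(m,(0,0),1)
def f(p):
    q=cv2.GaussianBlur(sil('wrist',p[0]/100,p[1]/100,z,p[2],s),(0,0),1); return ((q-mb)[195:282]**2).sum()
q0=np.array([s['eef_pos'][0]*100,s['eef_pos'][1]*100,np.radians(2)])
b=minimize(f,q0,method='Nelder-Mead',options=dict(initial_simplex=q0+np.array([[0,0,0],[.5,0,0],[0,.5,0],[0,0,.1]])))
p=b.x; C=np.array([p[0]/100,p[1]/100,z]); print('cap',C,np.degrees(p[2]),b.fun,'in tool mm',(T[:3,:3].T@(C-T[:3,3]))*1e3)
o=img.copy(); o[cv2.Canny((sil('wrist',C[0],C[1],z,p[2],s)*255).astype(np.uint8),100,200)>0]=[0,0,255]
for uv in np.r_[[[317,111]],]: 
    N=onz('wrist',[uv],.173,s)[0]; print('neck',N)
for rad,zz,col in[(.0155,.173,(255,0,0)),(.062,.045+.0,(0,255,0)),(.108,.1,(255,0,255))]:
    cv2.polylines(o,[np.round(proj('wrist',ring(rad,zz)+[N[0],N[1],0],s)).astype(np.int32)],True,col,1)
save(cv2.resize(o[0:350,180:500],None,fx=1.7,fy=1.7,interpolation=2),'w4o.png')
E
python3 i.py
```

```text
[321.5  116.25] 66.4
[327.75 120.75] 58.875
[320.   113.75] 69.3
[322.75 109.5 ] 55.8
[323.25 112.5 ] 56.225
[325.25 114.25] 58.3
[321.25 104.25] 43.225
[334.75 125.5 ] 27.45
cap [0.53189068 0.03152405 0.2266089 ] 0.7063613847359891 11.640331370109637 in tool mm [-0.25798937 -0.19638979 33.30022063]
neck [0.52999734 0.11358001 0.173     ]
```

View pics/w4o.png

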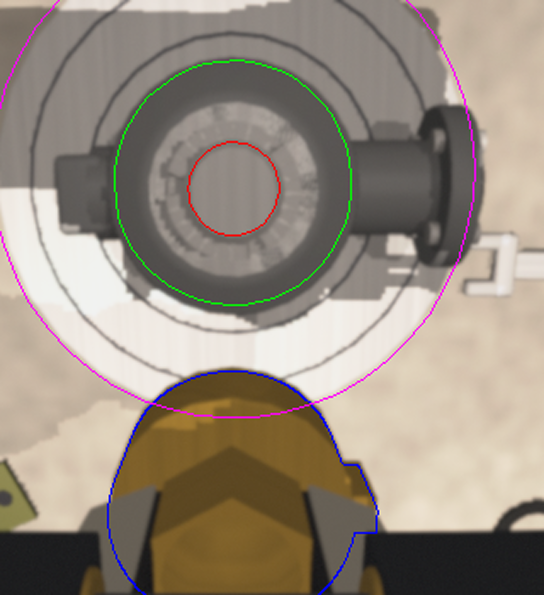

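```bash
cat > j.py <<'E'
from h import *
tiles=[]
for n,(y0,x0) in [('top',(205,225)),('side',(165,240))]:
    img=cv2.imread(f'pics/{n}.png')[y0:y0+100,x0:x0+110]; o=cv2.resize(img,None,fx=3.6,fy=3.6,interpolation=2); row=[o.copy()]
    for N in [(.530,.1136),(.529,.107)]:
        q=o.copy()
        for rad,z in[(.0155,.173),(.125,.045),(.062,.045)]:
            uv=proj(n,ring(rad,z)+[N[0],N[1],0]); cv2.polylines(q,[np.round((uv-[x0,y0]+.5)*3.6).astype(np.int32)],True,(0,0,255),1)
        row.append(q)
    tiles.append(np.hstack(row[1:]))
cv2.imwrite('pics/cmp.png',cv2.resize(np.vstack(tiles),(660,600)))
E
python3 j.py
```

```text
(no output)
```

View pics/cmp.png

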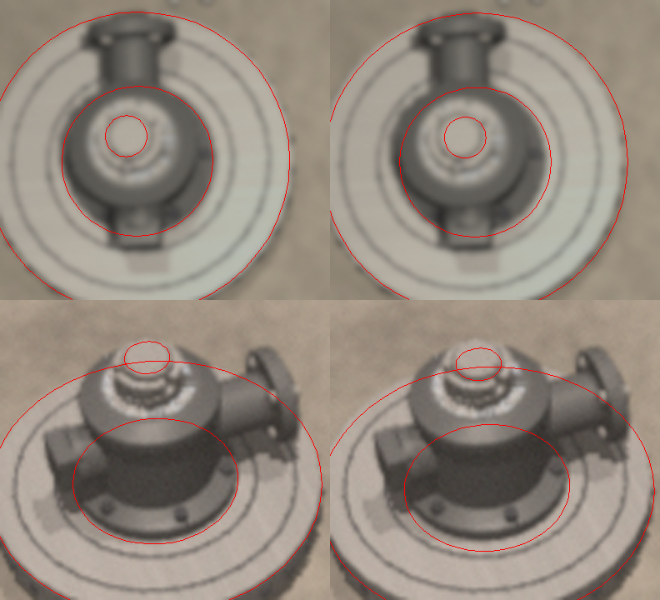

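The left overlays, for the wrist-measured neck (0.530,0.1136), match the turntable, foot and neck top in both views, so I keep that. Outlet yaw is about 3.4°.

```bash
python3 -c "
from h import *
s=r.observe();print(s['force'],s['ft_torque'],delta((.530,.1138,.212),93.4))"
```

```text
[ 0.38272078  0.44804629 -4.21810023] [-0.14842955  0.03792206 -0.00463361] (array([3.28 , 0.011, 1.935]), array([-0.002,  0.   , -0.256]))
```

carry_out:
  motion:
    - {"xyz": [1.6,0,0],"turn": [0,0,-0.25],"claw": 0}
    - {"xyz": [3.28,0,0],"turn": [0,0,-0.25],"claw": 0}
    - {"xyz": [3.28,0,0.5],"turn": [0,0,-0.25],"claw": 0}
    - {"xyz": [3.28,0,1.2],"turn": [0,0,-0.25],"claw": 0}
    - {"xyz": [3.28,0,1.8],"turn": [0,0,-0.25],"claw": 0}
    - {"xyz": [3.28,0,1.92],"turn": [0,0,-0.25],"claw": 0}
    - {"xyz": [3.28,0,1.92],"turn": [0,0,-0.25],"claw": 0}
    - {"xyz": [3.28,0,1.92],"turn": [0,0,-0.25],"claw": 0}

```text
clock: 7.75
eef_pos: [0.5304, 0.1138, 0.2133]
ee_rot: [3.14, -0.0, 1.63]
force: [-0.8, -0.4, -4.6]
opening: 0.0338
gripper_force: 40.0
```

```bash
cat > k.py <<'E'
from h import *
s=r.observe();print(s['clock'],np.round(s['eef_pos'],4),np.round(np.degrees(s['ee_rot']),2),np.round(s['force'],1),np.round(s['ft_torque'],2),s['opening'],s['gripper_force'],np.round(s['q'][6],2))
print(delta((.530,.1138,.196),93.4,s))
E
python3 k.py
cat > l.py <<'E'
from h import *
s=r.observe(); img=snapshot('wrist'); save(img[0:400,120:520],'w5.png')
E
python3 l.py
```

```text
7.75 [0.5304 0.1138 0.2133] [ 1.7992e+02 -2.0000e-02  9.3370e+01] [-0.8 -0.4 -4.6] [-0.08 -0.01 -0.03] 0.033813409125657765 39.99887325859163 -0.2
(array([ 0.001, -0.018,  0.692]), array([ 0.013, -0.003, -0.004]))
```

View pics/w5.png

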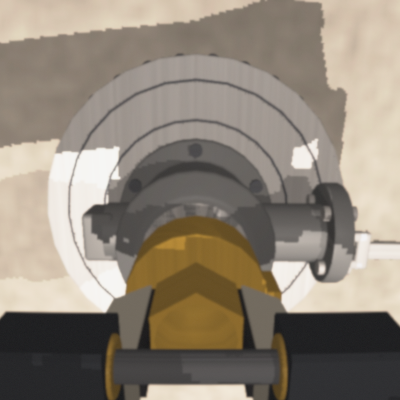

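The cap hangs centred over the neck at crop (195,215), with its rib over the outlet. I'll go down gently.

carry_out:
  motion:
    - {"xyz": [0,0,0.1],"turn": [0,0,0],"claw": 0}
    - {"xyz": [0,0,0.2],"turn": [0,0,0],"claw": 0}
    - {"xyz": [0,0,0.3],"turn": [0,0,0],"claw": 0}
    - {"xyz": [0,0,0.4],"turn": [0,0,0],"claw": 0}
    - {"xyz": [0,0,0.4],"turn": [0,0,0],"claw": 0}

```text
clock: 8.3
eef_pos: [0.5294, 0.1136, 0.2019]
ee_rot: [-3.141, 0.0, 1.63]
force: [0.0, -0.8, -4.9]
opening: 0.0336
gripper_force: 40.0
```

```bash
python3 k.py
```

```text
8.3 [0.5294 0.1136 0.2019] [-1.7994e+02  1.0000e-02  9.3380e+01] [ 0.  -0.8 -4.9] [-0.05  0.07 -0.02] 0.03363189556611811 39.99895927438047 -0.2
(array([0.005, 0.026, 0.237]), array([-0.009,  0.001, -0.003]))
```

carry_out:
  motion:
    - {"xyz": [0,0,0.05],"turn": [0,0,0],"claw": 0}
    - {"xyz": [0,0,0.1],"turn": [0,0,0],"claw": 0}
    - {"xyz": [0,0,0.14],"turn": [0,0,0],"claw": 0}
    - {"xyz": [0,0,0.18],"turn": [0,0,0],"claw": 0}
    - {"xyz": [0,0,0.18],"turn": [0,0,0],"claw": 0}

```text
clock: 8.8
eef_pos: [0.5296, 0.1132, 0.1977]
ee_rot: [-3.141, 0.001, 1.63]
force: [-0.9, -1.2, -6.2]
opening: 0.0337
gripper_force: 40.0
```

```bash
python3 k.py
```

```text
8.8 [0.5296 0.1132 0.1977] [-1.7997e+02  3.0000e-02  9.3370e+01] [-0.9 -1.2 -6.2] [-0.48  0.1  -0.  ] 0.03369373500846312 39.99906698882114 -0.2
(array([0.024, 0.019, 0.068]), array([-0.006,  0.006, -0.005]))
```

carry_out:
  motion:
    - {"xyz": [0,0,0.03],"turn": [0,0,0],"claw": 0}
    - {"xyz": [0,0,0.06],"turn": [0,0,0],"claw": 0}
    - {"xyz": [0,0,0.06],"turn": [0,0,0],"claw": 0}

```text
clock: 9.1
eef_pos: [0.5297, 0.1132, 0.1963]
ee_rot: [-3.141, 0.0, 1.63]
force: [-0.7, -2.6, -4.1]
opening: 0.0335
gripper_force: 40.0
```

```bash
python3 k.py
```

```text
9.1 [0.5297 0.1132 0.1963] [-1.7998e+02  3.0000e-02  9.3370e+01] [-0.7 -2.6 -4.1] [-0.8   0.22  0.  ] 0.033491736270203805 39.999271421693265 -0.2
(array([0.023, 0.014, 0.012]), array([-0.003,  0.005, -0.006]))
```

carry_out:
  motion:
    - {"xyz": [-0.04,0,0],"turn": [0,0,0],"claw": 0}
    - {"xyz": [-0.04,0,0.03],"turn": [0,0,0],"claw": 0}
    - {"xyz": [-0.04,0,0.05],"turn": [0,0,0],"claw": 0}
    - {"xyz": [-0.04,0,0.05],"turn": [0,0,0],"claw": 0}

```text
clock: 9.5
eef_pos: [0.5299, 0.1129, 0.1956]
ee_rot: [3.141, -0.0, 1.63]
force: [-1.7, -1.6, -1.2]
opening: 0.0339
gripper_force: 40.0
```

```bash
python3 k.py
```

```text
9.5 [0.5299 0.1129 0.1956] [ 1.7998e+02 -2.0000e-02  9.3390e+01] [-1.7 -1.6 -1.2] [-0.45  0.55 -0.07] 0.03386297629349731 39.999906495795585 -0.2
(array([ 0.034,  0.006, -0.018]), array([ 0.003, -0.003, -0.001]))
```

Contact came at the thread-top height (TCP 0.1956, about 4 N). I'll ease the side load and begin turning counterclockwise in 6° steps, less than the 7° gap.

carry_out:
  motion:
    - {"xyz": [-0.02,-0.03,0.02],"turn": [0,0,0],"claw": 0}
    - {"xyz": [-0.02,-0.03,0.02],"turn": [0,0,0],"claw": 0}
    - {"xyz": [-0.02,-0.03,0.02],"turn": [0,0,0],"claw": 0}

```text
clock: 9.8
eef_pos: [0.5298, 0.1129, 0.1954]
ee_rot: [3.14, -0.001, 1.63]
force: [-1.2, 0.5, 3.3]
opening: 0.0335
gripper_force: 40.0
```

```bash
python3 k.py
```

```text
9.8 [0.5298 0.1129 0.1954] [ 1.7989e+02 -5.0000e-02  9.3410e+01] [-1.2  0.5  3.3] [-0.04  0.26 -0.  ] 0.03351770900668742 40.000515074352734 -0.2
(array([ 0.037,  0.01 , -0.023]), array([ 0.018, -0.008,  0.002]))
```

carry_out:
  motion:
    - {"xyz": [0,0,0],"turn": [0,0,-0.4],"claw": 0}
    - {"xyz": [0,0,0],"turn": [0,0,-0.8],"claw": 0}
    - {"xyz": [0,0,0],"turn": [0,0,-1.2],"claw": 0}
    - {"xyz": [0,0,0],"turn": [0,0,-1.6],"claw": 0}
    - {"xyz": [0,0,0],"turn": [0,0,-2.0],"claw": 0}
    - {"xyz": [0,0,0],"turn": [0,0,-2.4],"claw": 0}
    - {"xyz": [0,0,0],"turn": [0,0,-2.4],"claw": 0}

```text
clock: 10.5
eef_pos: [0.5297, 0.1124, 0.1954]
ee_rot: [3.14, 0.0, 1.882]
force: [-1.1, 1.1, 4.4]
opening: 0.0336
gripper_force: 40.0
```

```bash
python3 k.py
```

```text
10.5 [0.5297 0.1124 0.1954] [179.92   0.   107.82] [-1.1  1.1  4.4] [-0.21  0.32  0.11] 0.03362456630266988 40.00125208985992 0.04
(array([ 0.051,  0.028, -0.025]), array([ 1.400e-02, -2.000e-03,  2.403e+00]))
```

carry_out:
  motion:
    - {"xyz": [0,0,0],"turn": [0,0,-0.3],"claw": 0}
    - {"xyz": [0,0,0],"turn": [0,0,-0.6],"claw": 0}
    - {"xyz": [0,0,0],"turn": [0,0,-0.9],"claw": 0}
    - {"xyz": [0,0,0],"turn": [0,0,-0.9],"claw": 0}

```text
clock: 10.9
eef_pos: [0.5297, 0.1123, 0.1953]
ee_rot: [3.14, 0.0, 1.977]
force: [-1.8, 0.1, 5.1]
opening: 0.0337
gripper_force: 40.0
```

carry_out:
  motion:
    - {"xyz": [0,0,0],"turn": [0,0,-0.3],"claw": 0}
    - {"xyz": [0,0,0],"turn": [0,0,-0.6],"claw": 0}
    - {"xyz": [0,0,0],"turn": [0,0,-0.9],"claw": 0}
    - {"xyz": [0,0,0],"turn": [0,0,-0.9],"claw": 0}

```text
clock: 11.3
eef_pos: [0.5297, 0.1123, 0.1953]
ee_rot: [3.14, 0.0, 2.071]
force: [-1.4, -0.6, 5.7]
opening: 0.0341
gripper_force: 40.0
```

carry_out:
  motion:
    - {"xyz": [0,0,-0.01],"turn": [0,0,-0.3],"claw": 0}
    - {"xyz": [0,0,-0.01],"turn": [0,0,-0.6],"claw": 0}
    - {"xyz": [0,0,-0.01],"turn": [0,0,-0.9],"claw": 0}
    - {"xyz": [0,0,-0.01],"turn": [0,0,-0.9],"claw": 0}

```text
clock: 11.7
eef_pos: [0.5295, 0.1122, 0.1953]
ee_rot: [3.141, 0.0, 2.167]
force: [-1.7, -0.9, 4.9]
opening: 0.0336
gripper_force: 40.0
```

carry_out:
  motion:
    - {"xyz": [0,0,-0.01],"turn": [0,0,-0.3],"claw": 0}
    - {"xyz": [0,0,-0.01],"turn": [0,0,-0.6],"claw": 0}
    - {"xyz": [0,0,-0.01],"turn": [0,0,-0.9],"claw": 0}
    - {"xyz": [0,0,-0.01],"turn": [0,0,-0.9],"claw": 0}

```text
clock: 12.1
eef_pos: [0.5292, 0.1121, 0.1953]
ee_rot: [3.141, 0.0, 2.26]
force: [-0.6, -0.6, 6.0]
opening: 0.0339
gripper_force: 40.0
```

carry_out:
  motion:
    - {"xyz": [0,0,-0.01],"turn": [0,0,-0.3],"claw": 0}
    - {"xyz": [0,0,-0.01],"turn": [0,0,-0.6],"claw": 0}
    - {"xyz": [0,0,-0.01],"turn": [0,0,-0.9],"claw": 0}
    - {"xyz": [0,0,-0.01],"turn": [0,0,-0.9],"claw": 0}

```text
clock: 12.5
eef_pos: [0.529, 0.1117, 0.1952]
ee_rot: [-3.141, 0.0, 2.354]
force: [0.7, -2.4, 2.8]
opening: 0.0337
gripper_force: 40.0
```

```bash
python3 k.py
```

```text
12.5 [0.529  0.1117 0.1952] [-179.96    0.    134.86] [ 0.7 -2.4  2.8] [-0.73 -0.   -0.02] 0.033716211075146545 40.00023255182896 0.48
(array([ 0.031,  0.089, -0.033]), array([-6.00e-03,  3.00e-03,  6.91e+00]))
```

carry_out:
  motion:
    - {"xyz": [0,0,0],"turn": [0,0,-0.3],"claw": 0}
    - {"xyz": [0,0,0],"turn": [0,0,-0.6],"claw": 0}
    - {"xyz": [0,0,0],"turn": [0,0,-0.8],"claw": 0}
    - {"xyz": [0,0,0],"turn": [0,0,-0.8],"claw": 0}

```text
clock: 12.9
eef_pos: [0.5291, 0.1118, 0.1952]
ee_rot: [-3.141, 0.0, 2.437]
force: [0.4, -2.8, -0.4]
opening: 0.0338
gripper_force: 40.0
```

```bash
python3 k.py
```

```text
12.9 [0.5291 0.1118 0.1952] [-179.98    0.    139.63] [ 0.4 -2.8 -0.4] [-0.98 -0.12 -0.05] 0.033765268270035204 39.99984096502885 0.56
(array([ 0.022,  0.084, -0.031]), array([-3.000e-03,  2.000e-03,  7.706e+00]))
```

carry_out:
  motion:
    - {"xyz": [0,0,0.03],"turn": [0,0,0],"claw": 0}
    - {"xyz": [0,0,0.03],"turn": [0,0,0],"claw": 0}
    - {"xyz": [0,0,0.03],"turn": [0,0,0],"claw": 0}

```text
clock: 13.2
eef_pos: [0.5291, 0.1119, 0.195]
ee_rot: [-3.141, 0.0, 2.436]
force: [-1.5, -3.5, 4.4]
opening: 0.0339
gripper_force: 40.0
```

```bash
python3 k.py
```

```text
13.2 [0.5291 0.1119 0.195 ] [-1.7999e+02  2.0000e-02  1.3958e+02] [-1.5 -3.5  4.4] [-1.37  0.32 -0.07] 0.03385260933701438 40.00318365404382 0.56
(array([ 0.023,  0.08 , -0.04 ]), array([-1.000e-03,  4.000e-03,  7.696e+00]))
```

carry_out:
  motion:
    - {"xyz": [-0.01,-0.03,0],"turn": [0,0,-0.2],"claw": 0}
    - {"xyz": [-0.01,-0.03,0],"turn": [0,0,-0.5],"claw": 0}
    - {"xyz": [-0.01,-0.03,0],"turn": [0,0,-0.8],"claw": 0}
    - {"xyz": [-0.01,-0.03,0],"turn": [0,0,-0.8],"claw": 0}

```text
clock: 13.6
eef_pos: [0.5292, 0.112, 0.1944]
ee_rot: [3.14, 0.0, 2.522]
force: [2.6, -1.2, -2.7]
opening: 0.0339
gripper_force: 40.0
```

```bash
python3 k.py
```

```text
13.6 [0.5292 0.112  0.1944] [1.7993e+02 1.0000e-02 1.4449e+02] [ 2.6 -1.2 -2.7] [-0.31 -0.83  0.04] 0.03394794241918569 39.9996372096939 0.64
(array([ 0.016,  0.075, -0.064]), array([ 1.100e-02, -4.000e-03,  8.516e+00]))
```

carry_out:
  motion:
    - {"xyz": [-0.02,0,0.02],"turn": [0,0,0],"claw": 0}
    - {"xyz": [-0.02,0,0.05],"turn": [0,0,0],"claw": 0}
    - {"xyz": [-0.02,0,0.05],"turn": [0,0,0],"claw": 0}

```text
clock: 13.9
eef_pos: [0.5298, 0.112, 0.1935]
ee_rot: [3.14, 0.0, 2.52]
force: [3.9, 1.5, -3.7]
opening: 0.0338
gripper_force: 40.0
```

```bash
python3 k.py
```

```text
13.9 [0.5298 0.112  0.1935] [1.7991e+02 2.0000e-02 1.4441e+02] [ 3.9  1.5 -3.7] [ 0.18 -0.98  0.04] 0.033847614515723205 40.00069274101406 0.64
(array([ 0.036,  0.064, -0.1  ]), array([ 1.600e-02, -3.000e-03,  8.502e+00]))
```

carry_out:
  motion:
    - {"xyz": [-0.01,0.02,0.04],"turn": [0,0,0],"claw": 0}
    - {"xyz": [-0.01,0.02,0.08],"turn": [0,0,0],"claw": 0}
    - {"xyz": [-0.01,0.02,0.12],"turn": [0,0,0],"claw": 0}
    - {"xyz": [-0.01,0.02,0.12],"turn": [0,0,0],"claw": 0}

```text
clock: 14.3
eef_pos: [0.5301, 0.1117, 0.1902]
ee_rot: [3.141, 0.0, 2.52]
force: [6.0, 2.5, -5.2]
opening: 0.0334
gripper_force: 40.0
```

```bash
python3 k.py
```

```text
14.3 [0.5301 0.1117 0.1902] [1.7995e+02 2.0000e-02 1.4440e+02] [ 6.   2.5 -5.2] [ 0.33 -1.49  0.07] 0.03340307461554489 40.002643312036525 0.64
(array([ 0.052,  0.065, -0.233]), array([ 0.01, -0.  ,  8.5 ]))
```

carry_out:
  motion:
    - {"xyz": [-0.02,0.04,0],"turn": [0,0,0],"claw": 0}
    - {"xyz": [-0.02,0.04,0.05],"turn": [0,0,0],"claw": 0}
    - {"xyz": [-0.02,0.04,0.1],"turn": [0,0,0],"claw": 0}
    - {"xyz": [-0.02,0.04,0.15],"turn": [0,0,0],"claw": 0}
    - {"xyz": [-0.02,0.04,0.15],"turn": [0,0,0],"claw": 0}

```text
clock: 14.8
eef_pos: [0.5297, 0.1114, 0.1859]
ee_rot: [-3.14, -0.001, 2.52]
force: [1.0, -0.1, -5.5]
opening: 0.0339
gripper_force: 40.0
```

```bash
python3 k.py
```

```text
14.8 [0.5297 0.1114 0.1859] [-1.7989e+02 -8.0000e-02  1.4437e+02] [ 1.  -0.1 -5.5] [-0.26 -0.38 -0.04] 0.03390538080041924 39.99887586571276 0.64
(array([ 0.047,  0.084, -0.405]), array([-2.300e-02, -4.000e-03,  8.494e+00]))
```

carry_out:
  motion:
    - {"xyz": [0,0,0.03],"turn": [0,0,0],"claw": 0}
    - {"xyz": [0,0,0.04],"turn": [0,0,0],"claw": 0}
    - {"xyz": [0,0,0.04],"turn": [0,0,0],"claw": 0}

```text
clock: 15.1
eef_pos: [0.5301, 0.1116, 0.1856]
ee_rot: [-3.14, -0.001, 2.52]
force: [-1.2, -1.8, -2.9]
opening: 0.0339
gripper_force: 40.0
```

```bash
python3 k.py
```

```text
15.1 [0.5301 0.1116 0.1856] [-1.7993e+02 -5.0000e-02  1.4438e+02] [-1.2 -1.8 -2.9] [-0.35  0.22  0.04] 0.03387913452833445 39.99950608704239 0.64
(array([ 0.053,  0.069, -0.416]), array([-1.400e-02, -2.000e-03,  8.496e+00]))
```

Dropped into the gap by 10 mm, after 51° counterclockwise. Next is clockwise, following the groove down with force feedback.

carry_out:
  motion:
    - {"xyz": [0,0,-0.01],"turn": [0,0,0.5],"claw": 0}
    - {"xyz": [0,0,-0.01],"turn": [0,0,1.0],"claw": 0}
    - {"xyz": [0,0,-0.01],"turn": [0,0,1.5],"claw": 0}
    - {"xyz": [0,0,-0.01],"turn": [0,0,2.0],"claw": 0}
    - {"xyz": [0,0,-0.01],"turn": [0,0,2.0],"claw": 0}

```text
clock: 15.6
eef_pos: [0.5303, 0.1124, 0.1857]
ee_rot: [-3.141, -0.001, 2.311]
force: [0.4, 0.2, -4.6]
opening: 0.0337
gripper_force: 40.0
```

```bash
python3 k.py
```

```text
15.6 [0.5303 0.1124 0.1857] [-1.7999e+02 -4.0000e-02  1.3239e+02] [ 0.4  0.2 -4.6] [-0.01  0.    0.04] 0.033723794642399524 39.99984512105584 0.44
(array([ 0.049,  0.027, -0.411]), array([-4.000e-03, -6.000e-03,  6.498e+00]))
```

carry_out:
  motion:
    - {"xyz": [0,0,0.01],"turn": [0,0,0.5],"claw": 0}
    - {"xyz": [0,0,0.02],"turn": [0,0,1.0],"claw": 0}
    - {"xyz": [0,0,0.03],"turn": [0,0,1.5],"claw": 0}
    - {"xyz": [0,0,0.035],"turn": [0,0,2.0],"claw": 0}
    - {"xyz": [0,0,0.035],"turn": [0,0,2.0],"claw": 0}

```text
clock: 16.1
eef_pos: [0.5305, 0.1122, 0.1849]
ee_rot: [-3.141, -0.0, 2.102]
force: [-0.3, -0.0, -3.9]
opening: 0.0336
gripper_force: 40.0
```

```bash
python3 k.py
```

```text
16.1 [0.5305 0.1122 0.1849] [-1.7999e+02 -2.0000e-02  1.2045e+02] [-0.3 -0.  -3.9] [-0.03 -0.05 -0.  ] 0.033640853326973426 39.99956339830533 0.24
(array([ 0.063,  0.015, -0.442]), array([-3.000e-03, -3.000e-03,  4.509e+00]))
```

carry_out:
  motion:
    - {"xyz": [0,0,0.009],"turn": [0,0,0.5],"claw": 0}
    - {"xyz": [0,0,0.018],"turn": [0,0,1.0],"claw": 0}
    - {"xyz": [0,0,0.027],"turn": [0,0,1.5],"claw": 0}
    - {"xyz": [0,0,0.036],"turn": [0,0,2.0],"claw": 0}
    - {"xyz": [0,0,0.045],"turn": [0,0,2.5],"claw": 0}
    - {"xyz": [0,0,0.054],"turn": [0,0,3.0],"claw": 0}
    - {"xyz": [0,0,0.054],"turn": [0,0,3.0],"claw": 0}

```text
clock: 16.8
eef_pos: [0.5305, 0.1121, 0.1836]
ee_rot: [-3.141, -0.0, 1.789]
force: [0.3, 0.0, -4.0]
opening: 0.0337
gripper_force: 40.0
```

```bash
python3 k.py
```

```text
16.8 [0.5305 0.1121 0.1836] [-1.7998e+02 -1.0000e-02  1.0249e+02] [ 0.3  0.  -4. ] [-0.16  0.04 -0.01] 0.03367204336051182 39.99964331625961 -0.05
(array([ 0.071, -0.006, -0.496]), array([-3.000e-03, -1.000e-03,  1.516e+00]))
```

carry_out:
  motion:
    - {"xyz": [0,0,0.009],"turn": [0,0,0.5],"claw": 0}
    - {"xyz": [0,0,0.018],"turn": [0,0,1.0],"claw": 0}
    - {"xyz": [0,0,0.027],"turn": [0,0,1.5],"claw": 0}
    - {"xyz": [0,0,0.036],"turn": [0,0,2.0],"claw": 0}
    - {"xyz": [0,0,0.045],"turn": [0,0,2.5],"claw": 0}
    - {"xyz": [0,0,0.054],"turn": [0,0,3.0],"claw": 0}
    - {"xyz": [0,0,0.063],"turn": [0,0,3.5],"claw": 0}
    - {"xyz": [0,0,0.072],"turn": [0,0,4.0],"claw": 0}
    - {"xyz": [0,0,0.072],"turn": [0,0,4.0],"claw": 0}

```text
clock: 17.7
eef_pos: [0.5304, 0.112, 0.1818]
ee_rot: [-3.141, 0.0, 1.37]
force: [-1.1, 0.5, -4.1]
opening: 0.034
gripper_force: 40.0
```

```bash
python3 k.py
```

```text
17.7 [0.5304 0.112  0.1818] [-1.7997e+02  1.0000e-02  7.8520e+01] [-1.1  0.5 -4.1] [-0.18  0.14  0.02] 0.03403261493347822 39.999597713467665 -0.44
(array([ 0.069, -0.032, -0.569]), array([-5.000e-03,  2.000e-03, -2.481e+00]))
```

carry_out:
  motion:
    - {"xyz": [0,0,0.009],"turn": [0,0,0.5],"claw": 0}
    - {"xyz": [0,0,0.018],"turn": [0,0,1.0],"claw": 0}
    - {"xyz": [0,0,0.027],"turn": [0,0,1.5],"claw": 0}
    - {"xyz": [0,0,0.036],"turn": [0,0,2.0],"claw": 0}
    - {"xyz": [0,0,0.036],"turn": [0,0,2.0],"claw": 0}

```text
clock: 18.2
eef_pos: [0.5305, 0.112, 0.1809]
ee_rot: [-3.141, 0.0, 1.161]
force: [-0.6, -1.3, -3.8]
opening: 0.0336
gripper_force: 40.0
```

```bash
python3 k.py
```

```text
18.2 [0.5305 0.112  0.1809] [-1.7998e+02  1.0000e-02  6.6530e+01] [-0.6 -1.3 -3.8] [-0.15  0.18 -0.03] 0.03361046165774161 39.99973153928295 -0.64
(array([ 0.059, -0.048, -0.603]), array([-4.000e-03,  1.000e-03, -4.478e+00]))
```

carry_out:
  motion:
    - {"xyz": [0,0,0.005],"turn": [0,0,0.3],"claw": 0}
    - {"xyz": [0,0,0.01],"turn": [0,0,0.5],"claw": 0}
    - {"xyz": [0,0,0.01],"turn": [0,0,0.5],"claw": 0}

```text
clock: 18.5
eef_pos: [0.5306, 0.1119, 0.1807]
ee_rot: [-3.141, 0.0, 1.106]
force: [0.6, -1.5, -4.4]
opening: 0.0337
gripper_force: 40.0
```

```bash
python3 k.py
```

```text
18.5 [0.5306 0.1119 0.1807] [-1.7999e+02  1.0000e-02  6.3390e+01] [ 0.6 -1.5 -4.4] [-0.22  0.18  0.06] 0.0336673683854905 39.999420366366394 -0.69
(array([ 0.059, -0.056, -0.611]), array([-2.000e-03,  1.000e-03, -5.001e+00]))
```

carry_out:
  motion:
    - {"xyz": [0,0,0.005],"turn": [0,0,0.25],"claw": 0}
    - {"xyz": [0,0,0.01],"turn": [0,0,0.5],"claw": 0}
    - {"xyz": [0,0,0.01],"turn": [0,0,0.5],"claw": 0}

```text
clock: 18.8
eef_pos: [0.5306, 0.1118, 0.1805]
ee_rot: [-3.141, 0.0, 1.053]
force: [-0.9, -0.8, -4.3]
opening: 0.0336
gripper_force: 40.0
```

```bash
python3 k.py
```

```text
18.8 [0.5306 0.1118 0.1805] [-1.7999e+02  2.0000e-02  6.0320e+01] [-0.9 -0.8 -4.3] [-0.29  0.24  0.03] 0.03355710622743973 39.99955636623781 -0.74
(array([ 0.059, -0.061, -0.621]), array([-2.000e-03,  2.000e-03, -5.513e+00]))
```

carry_out:
  motion:
    - {"xyz": [0,0,0.005],"turn": [0,0,0.2],"claw": 0}
    - {"xyz": [0,0,0.008],"turn": [0,0,0.4],"claw": 0}
    - {"xyz": [0,0,0.008],"turn": [0,0,0.4],"claw": 0}

```text
clock: 19.1
eef_pos: [0.5305, 0.1118, 0.1802]
ee_rot: [-3.141, 0.0, 1.011]
force: [-0.4, 0.3, -3.8]
opening: 0.0337
gripper_force: 40.0
```

```bash
python3 k.py
```

```text
19.1 [0.5305 0.1118 0.1802] [-1.7999e+02  2.0000e-02  5.7930e+01] [-0.4  0.3 -3.8] [-0.49  0.34 -0.  ] 0.03367037326219757 39.99960375367664 -0.78
(array([ 0.057, -0.06 , -0.63 ]), array([-4.000e-03,  3.000e-03, -5.912e+00]))
```

carry_out:
  motion:
    - {"xyz": [0,0,0.005],"turn": [0,0,0.2],"claw": 0}
    - {"xyz": [0,0,0.008],"turn": [0,0,0.4],"claw": 0}
    - {"xyz": [0,0,0.008],"turn": [0,0,0.4],"claw": 0}

```text
clock: 19.4
eef_pos: [0.5302, 0.112, 0.1801]
ee_rot: [-3.141, 0.001, 0.97]
force: [-2.7, -1.1, -2.4]
opening: 0.0339
gripper_force: 40.0
```

```bash
python3 k.py
```

```text
19.4 [0.5302 0.112  0.1801] [-1.7996e+02  4.0000e-02  5.5560e+01] [-2.7 -1.1 -2.4] [-0.49  0.81  0.13] 0.03391777779957418 40.00347098481143 -0.82
(array([ 0.055, -0.049, -0.637]), array([-8.000e-03,  4.000e-03, -6.307e+00]))
```

carry_out:
  motion:
    - {"xyz": [0,0,0.003],"turn": [0,0,0.1],"claw": 0}
    - {"xyz": [0,0,0.004],"turn": [0,0,0.2],"claw": 0}
    - {"xyz": [0,0,0.004],"turn": [0,0,0.2],"claw": 0}

```text
clock: 19.7
eef_pos: [0.5302, 0.1119, 0.18]
ee_rot: [-3.141, 0.001, 0.949]
force: [-5.0, -2.0, -0.2]
opening: 0.0338
gripper_force: 40.0
```

```bash
python3 k.py
```

```text
19.7 [0.5302 0.1119 0.18  ] [-1.7996e+02  5.0000e-02  5.4400e+01] [-5.  -2.  -0.2] [-0.58  1.34  0.34] 0.03381789629847159 40.02151847307687 -0.83
(array([ 0.059, -0.05 , -0.639]), array([-9.000e-03,  6.000e-03, -6.501e+00]))
```

carry_out:
  motion:
    - {"xyz": [-0.03,-0.02,-0.01],"turn": [0,0,0],"claw": 0}
    - {"xyz": [-0.03,-0.02,-0.01],"turn": [0,0,0],"claw": 0}
    - {"xyz": [-0.03,-0.02,-0.01],"turn": [0,0,0],"claw": 0}

```text
clock: 20.0
eef_pos: [0.5299, 0.1118, 0.1801]
ee_rot: [-3.142, -0.0, 0.949]
force: [-3.0, -1.5, -3.8]
opening: 0.0336
gripper_force: 40.0
```

```bash
python3 k.py
```

```text
20.0 [0.5299 0.1118 0.1801] [-1.80e+02 -1.00e-02  5.44e+01] [-3.  -1.5 -3.8] [-0.36  0.69  0.36] 0.03356680699056711 40.01366396580124 -0.83
(array([ 0.069, -0.043, -0.635]), array([-0.000e+00, -1.000e-03, -6.501e+00]))
```

carry_out:
  motion:
    - {"xyz": [-0.03,-0.02,0],"turn": [0,0,-0.02],"claw": 0}
    - {"xyz": [-0.03,-0.02,0],"turn": [0,0,-0.02],"claw": 0}
    - {"xyz": [-0.03,-0.02,0],"turn": [0,0,-0.02],"claw": 0}

```text
clock: 20.3
eef_pos: [0.5295, 0.1115, 0.1803]
ee_rot: [3.141, -0.001, 0.951]
force: [0.4, -0.3, -5.7]
opening: 0.0335
gripper_force: 40.0
```

```bash
python3 k.py
```

```text
20.3 [0.5295 0.1115 0.1803] [ 1.7997e+02 -5.0000e-02  5.4500e+01] [ 0.4 -0.3 -5.7] [-0.11  0.07  0.13] 0.03349698018224588 40.00208131939871 -0.83
(array([ 0.088, -0.036, -0.627]), array([ 7.000e-03, -6.000e-03, -6.484e+00]))
```

carry_out:
  motion:
    - {"xyz": [0,0,0.01],"turn": [0,0,0.05],"claw": 0}
    - {"xyz": [0,0,0.01],"turn": [0,0,0.08],"claw": 0}
    - {"xyz": [0,0,0.01],"turn": [0,0,0.08],"claw": 0}

```text
clock: 20.6
eef_pos: [0.5294, 0.1114, 0.1803]
ee_rot: [3.141, -0.001, 0.943]
force: [0.9, 0.4, -4.6]
opening: 0.0339
gripper_force: 40.0
```

```bash
python3 k.py
```

```text
20.6 [0.5294 0.1114 0.1803] [ 1.7997e+02 -4.0000e-02  5.4020e+01] [ 0.9  0.4 -4.6] [-0.18  0.1   0.25] 0.03385047969013521 40.00643704610411 -0.84
(array([ 0.091, -0.037, -0.629]), array([ 8.000e-03, -5.000e-03, -6.563e+00]))
```

carry_out:
  motion:
    - {"xyz": [0,0,0.01],"turn": [0,0,0.04],"claw": 0}
    - {"xyz": [0,0,0.01],"turn": [0,0,0.04],"claw": 0}
    - {"xyz": [0,0,0.01],"turn": [0,0,0.04],"claw": 0}

```text
clock: 20.9
eef_pos: [0.5294, 0.1114, 0.1802]
ee_rot: [3.141, -0.001, 0.939]
force: [0.9, -1.0, -0.9]
opening: 0.0337
gripper_force: 40.0
```

```bash
python3 k.py
```

```text
20.9 [0.5294 0.1114 0.1802] [ 1.7997e+02 -4.0000e-02  5.3790e+01] [ 0.9 -1.  -0.9] [-0.19  0.17  0.35] 0.033719596601219905 40.01059232832631 -0.84
(array([ 0.092, -0.036, -0.633]), array([ 7.000e-03, -5.000e-03, -6.602e+00]))
```

The stop is firm at 90° clockwise from the drop: 0.35 N m, sitting on the groove floor. Release and retreat.

carry_out:
  motion:
    - {"xyz": [0,0,0],"turn": [0,0,0],"claw": 0.7}
    - {"xyz": [0,0,0],"turn": [0,0,0],"claw": 0.7}
    - {"xyz": [0,0,0],"turn": [0,0,0],"claw": 0.7}
    - {"xyz": [0,0,0],"turn": [0,0,0],"claw": 0.7}
    - {"xyz": [0,0,-0.5],"turn": [0,0,0],"claw": 0.7}
    - {"xyz": [0,0,-1.5],"turn": [0,0,0],"claw": 0.7}
    - {"xyz": [0,0,-3],"turn": [0,0,0],"claw": 0.7}
    - {"xyz": [0,0,-4],"turn": [0,0,0],"claw": 0.7}
    - {"xyz": [0,0,-4],"turn": [0,0,0],"claw": 0.7}
    - {"xyz": [0,0,-4],"turn": [0,0,0],"claw": 0.7}

```text
clock: 21.9
eef_pos: [0.5295, 0.1114, 0.2811]
ee_rot: [3.14, -0.002, 0.939]
force: [0.5, 0.8, 0.1]
opening: 0.0641
gripper_force: 0.0
```

```bash
cat > n.py <<'E'
from h import *
snapshot('wrist'); s=r.observe(); img=snapshot('wrist'); print(s['eef_pos'],s['force'])
yaw=np.radians(53.8-90)
m=brass(img,(180,460,120,330)); print(m.sum())
for z in (.1465,.1485,.1525): p=fit('wrist',m,z,(.5298,.113,yaw),s); print(z,p)
p=fit('wrist',m,.1465,(.5298,.113,yaw),s)
o=img.copy(); o[cv2.Canny((sil('wrist',p[0],p[1],.1465,np.radians(p[2]),s)*255).astype(np.uint8),100,200)>0]=[0,0,255]
a=cv2.resize(o[60:340,160:480],None,fx=1.2,fy=1.2)
sd=snapshot('side'); b=cv2.resize(sd[150:290,220:370],(384,336))
save(np.hstack([a,b]),'end.png')
E
python3 n.py
```

```text
[0.52872751 0.11126714 0.27990932] [-0.00996691  0.61711019 -0.26885552]
7130.0
0.1465 (np.float64(0.5297715375438312), np.float64(0.11259890238513037), np.float64(-35.8195067021819), np.float64(169.56934539249676), np.float64(7130.0))
0.1485 (np.float64(0.5304088013424278), np.float64(0.11311850166576849), np.float64(-36.72968393803806), np.float64(246.075426498949), np.float64(7130.0))
0.1525 (np.float64(0.530986162934123), np.float64(0.11416263852494168), np.float64(-36.73749681459855), np.float64(437.2439645900663), np.float64(7130.0))
```

View pics/end.png

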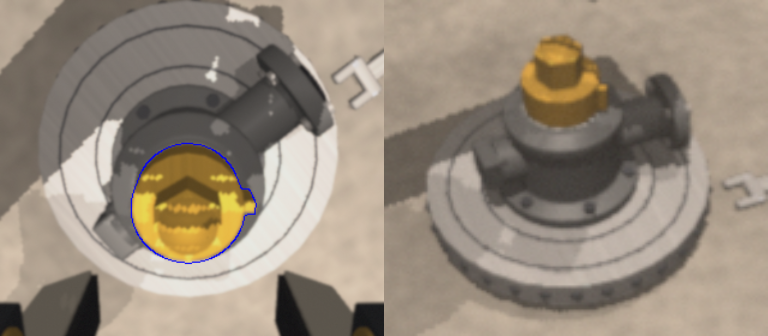

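The cap sits square on the neck. The home-height fit matches best at yaw about -36°, and the fingers are clear of everything. Handing in.

```bash
python3 -c "
from plant import r
print(r.close_job())"
```

```text
the job is handed in; nothing more can be done
None
```

I handed the job in at about 22 s: the largest cap sat on the thread tops, dropped in after about 51° counterclockwise, was screwed about 90° clockwise to its stop at 0.35 N m, and was let go square on the neck.

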